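# Open the tablet jar at the dishwash counter

### The arm

A 6-joint arm with a two-finger parallel gripper is mounted at the origin on the work surface. World frame = base frame: x ahead of the robot, y to its left, z up, the work surface at z = 0. Lengths are in m, angles in degrees, forces in N, time in s.
With the tool pointing down it reaches from about 0.375 to 0.9 m from the base axis. Payload 3.1 kg.
Tool frame: the origin (TCP) lies on the centre line of the jaws, within the pads' length; the fingertips stand 19 mm ahead of it and the grasp point (between the pads) is the TCP; z points along the fingers, y is the direction in which the jaws open and shut (so a half turn about z gives the same grasp; the last joint's range is limited). The gripper opens to 87 mm and grips with 3 to 60 N. Pads are 19 mm wide; open, the fingers measure 117 mm over their backs; the gripper's body (75 mm by 190 mm) begins 51 mm behind the grasp point.
Start: joints at [-73.367, 30.224, 82.088, -0, 67.689, -10.227], TCP at [0.282, -0.558, 0.242] pointing down, gripper open.
Joint ranges: [-176.69, 176.69], [-43.24, 126.21], [12.49, 139.97], [-82, 262], [0, 151.66], [-163.58, 163.58]. Speed limits (degrees/s): [159.86, 159.86, 180, 180, 180, 180].

### API

Orientations are given as a 3x3 rotation matrix whose columns are the frame's x, y, z axes.
In Python, from rig import bot gives the robot as it stands.
- The arm moves only by the tool carry_out, never from a script. Its argument "targets" is a list of rows, each a list of 6 numbers: the shift along the tool's x, y, z each as a share of 200 mm, from -1 to 1, then the turn, a rotation vector about the tool's x, y, z each as a share of pi/2 rad, from -1 to 1. In form: [[dx, dy, dz, ax, ay, az], ...]. A call has 1 to 20 rows; each row is the pose to reach, as a shift and turn from the pose measured when the call began, along the tool's axes at that moment; what a row does not reach only later rows make up. A row lasts 1/8 s, in which the tool goes at most 62.5 mm and 10.7 degrees, less where a joint would pass 70% of its speed; a pose out of reach is approached as far as the arm can. A call with a number of a shift or a turn outside -1 to 1 is refused whole. A call with a gripper value outside its range is refused whole. "jaw" is the gripper's target within -1 to 1 (fully open at 1, half-way at 0, shut at -1), set as the call begins (left out, the last holds). The fingers move at their own pace and stop on an object; the grip force is fixed at half the most. Time passes only in rows, so rows that repeat a pose let the fingers close. It gives the time, the measured TCP pose, the force and the opening at its end, in the units of the state.
- bot.read_state(): the state, without advancing time (a new reading comes with each control period).
- bot.capture(name): name is "scene" or "top" or "wrist"; returns the picture (384x512x3 uint8, blue, green, red); there is no depth.
- bot.camera_info(name): a dict with "camera_matrix" (3x3 intrinsics, pixels), "k1" (the pictures are not rectified: a ray, as slopes to the right and down, at radius r is drawn at 1 + k1 r^2 times it, then the intrinsics apply), "view" (4x4, takes a point from world to camera coordinates); the wrist camera has in their place "mount" (4x4, takes a point from camera to tool coordinates, whose origin is the TCP and whose axes are the flange's). Camera axes: x right, y down, z forward; pixel columns grow to the right and rows downward; lengths in m; the calibration is good to about 2 mm. A picture is of the moment at which its call begins: read the wrist's pose just before it. camera_info takes no time and is no camera call.
- bot.hand_in(): hands the job in, once; it reports no verdict.
The state is a dict: "time_s": time; "joint_positions": joint angles; "qvel": joint speeds; "tau": joint torques, N m; "position": TCP position; "tcp_rot": TCP orientation; "force": force on the tool from outside, world axes, zero at the start; "moment": the same for the moment, N m; "opening": opening from 0.0 (shut) to 1.0 (fully open).
Only numpy, scipy, OpenCV 4.12 (cv2) and the standard library are available. Lean on these libraries where they do the work, as an engineer would, in place of code of your own. Each camera call takes 0.05 s, during which the arm holds its last target.

### The job

Take the metal splash hood off the amber jar in the rack, hang it straight from there astride the bar of the steel rail, and let go of it. Then unscrew the jar's tight blue cap (counterclockwise seen from above, while the rack cell braces the square jar), stop turning as soon as the threads let go, and lift the cap straight up until it is just clear of the jar's mouth. Finish holding the cap there, level and still just above the mouth, with the jar still standing in its cell and everything else left where it was.

Things in the scene. Friction and masses are not known exactly. Their poses are not given: they have to be found in the camera images.
- rack: Fixed counter rack, grey with a green band, 180 x 268 mm, 65 mm high, standing on the counter; 2 x 3 square cells (2 along its x, 3 along its y), each 84 mm wide inside, centres 88 mm apart, floor 6 mm thick. Origin: centre of its underside; z up. A square jar set in a cell cannot turn by more than a few degrees, so the cell braces it.
- jar: Loose amber jar, 0.55 kg, in one of the rack's cells (any of four). Square body 80 x 80 mm, 85 mm high, then a shoulder up to a round neck, 47 mm wide, from 100 to 134 mm height. Origin: centre of its underside; z up. Two lips on the neck hold the cap's two inner lugs. The jar comes up with the cap if that is lifted before the threads let go.
- jar_mouth (a point): Point on the jar's axis 144 mm above its underside: the highest level of the sprung white sealing disc in the mouth, once the cap is off. The disc pushes the closed cap up with about 12 N, which makes it tight, and a freed cap up by about 4 mm. From closed, the cap's lower edge reaches this level after a lift of 32 mm. Axes as the jar's.
- cap: Loose blue round cap, 20 flat facets, 66 mm across, 32 mm high, 60 g, open below. Origin: on its axis at the skirt's lower edge; z up. Closed, that edge is 112 mm above the jar's underside, 12 mm above the shoulder's end, and its x axis is within 0.1 rad of the jar's. Resists turning with 0.3 to 0.8 N m; cannot be turned clockwise.
- cap_top (a point): Centre of the cap's flat top (white disc), 32 mm above the cap's origin. Turned counterclockwise seen from above, the cap lets go after 0.75 to 0.9 rad relative to the jar and stays free up to 2.3 rad; the jar itself may first turn up to 0.1 rad in its cell, so turning the cap 1.2 to 1.5 rad is right.
- hood: Loose aluminium splash hood, 0.16 kg, set over the cap at the start and hiding it: plate 92 (x) x 70 (y) x 4 mm, with two legs hanging 56 mm down along its edges at x = +-44 mm, open at both y ends. Under the plate two ribs 8 mm deep run along y, inner faces at x = +-11 mm: they rest on the cap; on the rail the bar goes between them. Origin: centre of the plate's underside; z up.
- hood_fin (a point): Top centre of the hood's orange grip fin, 44 mm above the hood's origin. The fin stands upright on the middle of the plate: 12 mm thick (hood x), 50 mm long (hood y), 40 mm high. Axes as the hood's.
- rail: Fixed steel stand: a horizontal round bar of 12 mm diameter and 220 mm long between two posts (16 mm thick, feet of 35 mm radius), along its own y axis, axis of the bar 190 mm above the counter. Origin: on the counter under the middle of the bar. The hung hood's y axis lies along the bar (either way round), its origin 6 mm above the bar's axis.
- rail_mid (a point): Middle of the bar, on its axis, 190 mm above the counter. The axes are the rail's: y along the bar.
- tumbler_a: Bystander: clear tumbler in a rack cell, 70 mm wide, 85 mm high. Origin: centre of its underside.
- tumbler_b: Bystander: green tumbler in a rack cell, 70 mm wide, 85 mm high. Origin: centre of its underside.
- short_jar: Bystander: short round glass jar with a white cap in a rack cell, 66 mm wide, 85 mm high; not the one to open. Origin: centre of its underside.
- bowl: Bystander: white bowl on the counter, 140 mm wide, 55 mm high. Origin: centre of its underside.
- brush: Bystander: brush lying on the counter, 200 mm long. Origin: on its underside.
Not all that is in view belongs to the job. Leave any turquoise look-alike of the jar alone.

How it is judged (in metres and radians):
On the way, in this order (a step that is already met when the one before it is completed fails the run):
1. the hood hangs astride the bar, let go (contact force between hood and rail above 0.4 N and contact force between hood and the fingers below 0.1 N and x of hood in the frame of rail_mid between -0.02 and 0.02 m and z of hood in the frame of rail_mid between -0.006 and 0.016 m and angle between hood's own z axis and vertical below 0.45 rad and angle between the y axis of hood and the y axis of rail, either way round below 0.35 rad), for 0.3 s.
2. the cap is turned until its threads let go, still on the jar's mouth (angle between the x axis of cap and the x axis of jar, either way round above 0.65 rad and distance between cap and jar_mouth below 0.045 m), for 0.05 s.
At the end, for the whole second after the job is handed in: Hood hangs free on the bar (20 mm sideways, tilt under 0.45 rad, along the bar within 0.35 rad). Fingers hold the cap still, level within 0.2 rad, its lower edge 2 to 60 mm above the mouth, 25 mm off-axis at most, turned 0.65 to 2.49 rad, off the jar. Jar upright on its cell floor (all of step 1 and linear speed of hood below 0.05 m/s and z of cap in the frame of jar_mouth between 0.002 and 0.06 m and horizontal distance between cap and jar_mouth below 0.025 m and angle between cap's own z axis and vertical below 0.2 rad and linear speed of each of cap, jar below 0.02 m/s and contact force between cap and the fingers above 2 N and contact force between cap and jar below 0.2 N and angle between the x axis of cap and the x axis of jar, either way round above 0.65 rad and z of jar in the frame of rack below 0.012 m and angle between jar's own z axis and vertical below 0.1 rad); the arm keeps its last pose, push and grip.
It fails at once if the jar is lifted more than 25 mm out of its cell or tipped over 0.3 rad (z of jar in the frame of rack above 0.031 m or angle between jar's own z axis and vertical above 0.3 rad).
It fails at once if the hood is dropped or laid on the counter or rack (height (world z) of hood below 0.09 m).
It fails at once if a bystander is moved by more than 40 mm (distance of any of tumbler_a, tumbler_b, short_jar, bowl, brush from where it was at the start of the episode above 0.04 m).
It also fails if it takes over 56 s, if anything falls off the work surface, if the arm or the gripper's body presses on something with over 40 N, if the wrist force passes 120 N, or if a joint passes its speed limit or range.

## Working session

There is one attempt and no reset: what is moved stays moved. The work goes in short steps, Python scripts to look and compute and a tool call to move; the robot and the scene stay as the last step left them, time stands still between calls to the robot, and variables do not carry over. Pictures are saved under pics/ and viewed, and the job is handed in when it is done.

Besides the shell and the picture viewer there is one more tool, called after ">>>" in YAML: its name, and indented under it one key for each argument. carry_out: Moves the arm, as the interface text tells. Shift numbers are shares of 200 mm and turn numbers shares of pi/2 rad, none past 1 either way. Its arguments: {"type":"object","properties":{"targets":{"type":"array"},"jaw":{"type":"number"}},"required":["targets"]}

```bash
ls; mkdir -p pics; python3 - <<'E'
from rig import bot
import cv2,numpy as np
np.set_printoptions(precision=4,suppress=True)
s=bot.read_state()
print(s)
for n in ["scene","top","wrist"]:
    cv2.imwrite(f"pics/{n}0.png",bot.capture(n)); print(n,bot.camera_info(n))
E
```

```text
pics
{'time_s': 0.0, 'joint_positions': array([-73.3676,  30.2788,  82.1557,   0.0006,  67.6856, -10.2271]), 'qvel': array([ 0.0079, -0.0118,  0.1494, -0.0371,  0.0922,  0.0858]), 'tau': array([ -0.    , -44.004 , -17.6594,   0.0633,   0.0582,  -0.0002]), 'position': array([ 0.2822, -0.5569,  0.2406]), 'tcp_rot': array([[ 0.8921,  0.4518, -0.0006],
       [ 0.4518, -0.8921,  0.002 ],
       [ 0.0004, -0.0021, -1.    ]]), 'force': array([ 0.265 ,  0.232 , -1.2216]), 'moment': array([-0.0106,  0.0055, -0.0285]), 'opening': 0.9959709798248473}
scene {'camera_matrix': array([[448.2841,   0.    , 252.2984],
       [  0.    , 448.2841, 191.3796],
       [  0.    ,   0.    ,   1.    ]]), 'k1': -0.07066103760151247, 'view': array([[ 0.7632,  0.6461, -0.0031, -0.3335],
       [ 0.5475, -0.6492, -0.5279, -0.2088],
       [-0.3431,  0.4013, -0.8493,  1.9293],
       [ 0.    ,  0.    ,  0.    ,  1.    ]])}
top {'camera_matrix': array([[375.3815,   0.    , 258.5699],
       [  0.    , 375.3815, 183.7501],
       [  0.    ,   0.    ,   1.    ]]), 'k1': -0.0026460584073784784, 'view': array([[-0.0254, -0.9997, -0.0056, -0.0113],
       [-0.9827,  0.026 , -0.1832,  0.4881],
       [ 0.1833,  0.0009, -0.9831,  1.4609],
       [ 0.    ,  0.    ,  0.    ,  1.    ]])}
wrist {'camera_matrix': array([[275.5176,   0.    , 258.1798],
       [  0.    , 275.5176, 197.7645],
       [  0.    ,   0.    ,   1.    ]]), 'k1': 0.012859304616357238, 'mount': array([[ 0.0004, -0.9622, -0.2725,  0.0759],
       [ 1.    ,  0.0007, -0.001 , -0.0001],
       [ 0.0012, -0.2724,  0.9622, -0.1429],
       [ 0.    ,  0.    ,  0.    ,  1.    ]])}
```

View pics/scene0.png

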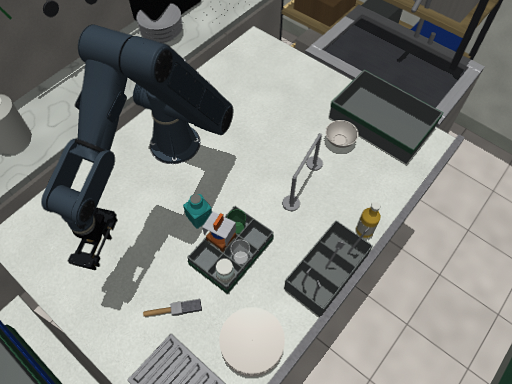

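View pics/top0.png

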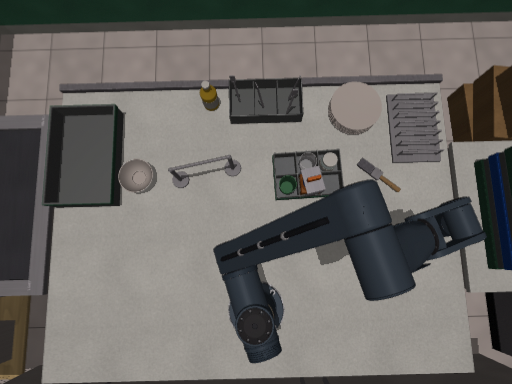

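View pics/wrist0.png

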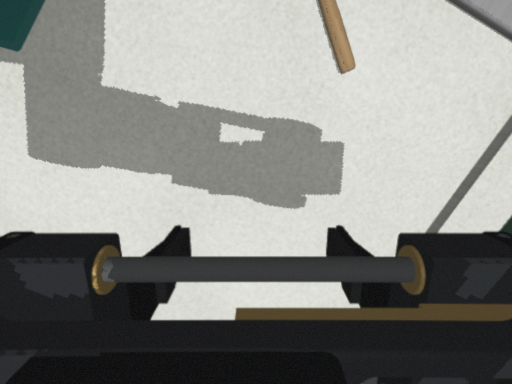

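The top view shows the rack at about (308,175), the hood with its orange fin at (313,180), and the rail from (175,175) to (232,163). In the scene view the hood is at (218,227), and the turquoise look-alike at (197,209) stands outside the rack. I'll zoom in and measure.

```bash
cat > h.py <<'E'
import cv2,numpy as np
np.set_printoptions(precision=4,suppress=True)
from rig import bot
def cam(n,st=None):
    c=bot.camera_info(n)
    if n=="wrist":
        st=st or bot.read_state()
        T=np.eye(4);T[:3,:3]=st['tcp_rot'];T[:3,3]=st['position']
        V=np.linalg.inv(T@c['mount'])
    else: V=c['view']
    return c['camera_matrix'],c['k1'],V
def ray(C,px):
    K,k1,V=C
    d=np.array([k1,0,0,0,0.])
    u=cv2.undistortPoints(np.array([[px]],float),K,d)[0,0]
    R=V[:3,:3];o=-R.T@V[:3,3];v=R.T@np.array([u[0],u[1],1.])
    return o,v/np.linalg.norm(v)
def onz(C,px,z):
    o,v=ray(C,px);return o+v*(z-o[2])/v[2]
def proj(C,P):
    K,k1,V=C
    rv=cv2.Rodrigues(V[:3,:3])[0]
    return cv2.projectPoints(np.array(P,float).reshape(-1,1,3),rv,V[:3,3],K,np.array([k1,0,0,0,0.]))[0][:,0]
def tri(C1,p1,C2,p2):
    o1,v1=ray(C1,p1);o2,v2=ray(C2,p2)
    A=np.stack([v1,-v2],1);t=np.linalg.lstsq(A,o2-o1,rcond=None)[0]
    a=o1+t[0]*v1;b=o2+t[1]*v2
    return (a+b)/2,np.linalg.norm(a-b)
def crop(img,x0,y0,x1,y1,f,name):
    cv2.imwrite('pics/'+name,cv2.resize(img[y0:y1,x0:x1],None,fx=f,fy=f,interpolation=cv2.INTER_CUBIC))
E
python3 - <<'E'
from h import *
t=cv2.imread('pics/top0.png');s=cv2.imread('pics/scene0.png')
crop(t,160,130,360,220,4,'tc0.png');crop(s,180,120,340,300,3,'sc0.png')
for n,i in(('top',t),('scene',s)):
    h=cv2.cvtColor(i,cv2.COLOR_BGR2HSV)
    m=cv2.inRange(h,(3,150,120),(14,255,255))
    nn,l,st,c=cv2.connectedComponentsWithStats(m)
    for k in range(1,nn):
        if st[k,4]>8: print(n,st[k],c[k])
E
```

```text
top [308 175  13   5  30] [314.1    177.1667]
scene [213 214  10  12  40] [217.675 219.125]
scene [220 244   4   3   9] [221.3333 244.7778]
```

View pics/tc0.png

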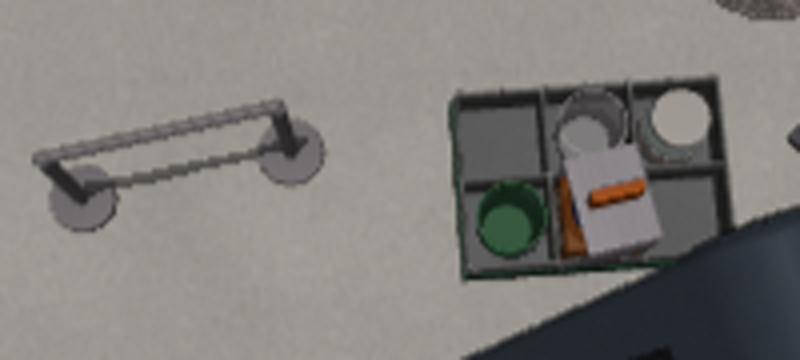

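View pics/sc0.png

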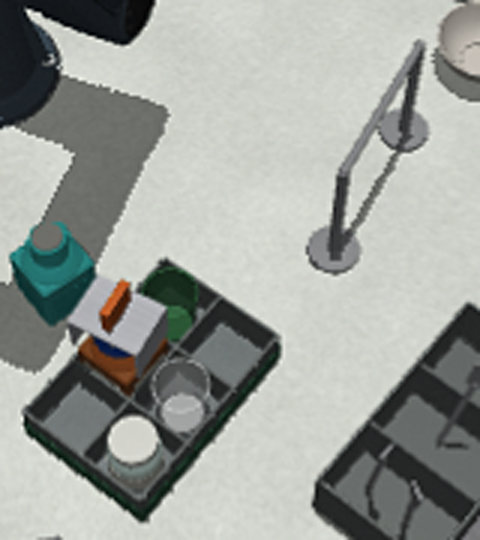

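```bash
python3 - <<'E'
from h import *
T=cam('top');S=cam('scene')
t=lambda x,y:(160+x/4-.375,130+y/4-.375)
s=lambda x,y:(180+x/3-.33,120+y/3-.33)
print('bar right(near)',tri(T,t(280,103),S,s(343,173)),onz(T,t(280,103),.196))
print('bar left',tri(T,t(40,157),S,s(420,45)),onz(T,t(40,157),.196))
print('foot R',onz(T,t(292,151),0.005),onz(S,s(333,250),.005))
print('foot L',onz(T,t(84,198),0.005),onz(S,s(404,131),.005))
for p in [(455,97),(718,78),(463,280)]: print('rack T',onz(T,t(*p),.065))
for p in [(167,262),(280,345),(145,518),(25,413)]: print('rack S',onz(S,s(*p),.065 if p!=(145,518) else 0))
print('fin',tri(T,t(617,191),S,s(117,303)), 'expected z', .006+.112+.032+.008+.044)
z=.006+.144+.008+.044
a=onz(T,t(590,197),z);b=onz(T,t(645,185),z);print('finT',a,b,(a+b)/2,np.degrees(np.arctan2(*(b-a)[[1,0]])))
for p in[(568,152),(637,145),(660,238),(588,255)]: print('plate',onz(T,t(*p),z-.04))
E
```

```text
bar right(near) (array([0.568 , 0.0785, 0.1927]), np.float64(0.0020836299161439142)) [0.5678 0.0791 0.196 ]
bar left (array([0.5235, 0.2981, 0.1915]), np.float64(0.001867335415159164)) [0.523  0.2978 0.196 ]
foot R [0.5672 0.0822 0.005 ] [0.5661 0.0812 0.005 ]
foot L [0.5231 0.2979 0.005 ] [0.5245 0.2965 0.005 ]
rack T [ 0.6044 -0.0865  0.065 ]
rack T [ 0.617  -0.3514  0.065 ]
rack T [ 0.4188 -0.0883  0.065 ]
rack S [ 0.436  -0.0973  0.065 ]
rack S [ 0.6168 -0.096   0.065 ]
rack S [ 0.6194 -0.3483  0.    ]
rack S [ 0.4437 -0.3589  0.065 ]
fin (array([ 0.4789, -0.2249,  0.1904]), np.float64(0.0005457797934489693)) expected z 0.202
finT [ 0.4716 -0.1989  0.202 ] [ 0.4813 -0.2488  0.202 ] [ 0.4764 -0.2239  0.202 ] -79.02857498027826
plate [ 0.5227 -0.1858  0.162 ]
plate [ 0.5276 -0.2503  0.162 ]
plate [ 0.4393 -0.2666  0.162 ]
plate [ 0.4252 -0.1996  0.162 ]
```

```bash
cat >> h.py <<'E'
def plan(p,yaw,st=None):
    """yaw = heading of tool y axis, deg, tool down"""
    st=st or bot.read_state()
    R=st['tcp_rot'];a=np.radians(yaw);y=np.array([np.cos(a),np.sin(a),0]);z=np.array([0,0,-1.]);x=np.cross(y,z)
    Rt=np.stack([x,y,z],1)
    d=R.T@(np.array(p)-st['position'])/.2
    w=cv2.Rodrigues(R.T@Rt)[0][:,0]/(np.pi/2)
    print('pos',st['position'],'t',st['time_s'],'force',st['force'],'row',np.round(d,3),np.round(w,3))
    print('rows needed',np.linalg.norm(d)*.2/.0625,np.degrees(np.linalg.norm(w)*np.pi/2)/10.7)
E
python3 - <<'E'
from h import *
plan((.477,-.224,.30),11)
S=cam('scene');T=cam('top')
s=lambda x,y:(180+x/3-.33,120+y/3-.33)
for z in (.12,.15): print('turq top',onz(S,s(47,235),z))
E
```

```text
pos [ 0.2822 -0.557   0.2408] t 0.15 force [-0.7134  0.9084  0.1053] row [ 1.621 -1.046 -0.294] [-0.001 -0.001 -0.824]
rows needed 6.245221532954307 6.929054942261153
turq top [ 0.321  -0.1859  0.12  ]
turq top [ 0.3361 -0.1967  0.15  ]
```

>>> carry_out:
  targets:
    - [1, -0.65, -0.3, 0, 0, -0.5]
    - [1, -0.65, -0.3, 0, 0, -0.5]
    - [1, -0.65, -0.3, 0, 0, -0.5]
    - [1, -0.65, -0.3, 0, 0, -0.5]
    - [1, -0.65, -0.3, 0, 0, -0.5]
  jaw: 1

```text
time_s: 0.78
position: [0.4036, -0.3474, 0.3022]
tcp_rot: [[0.305, 0.952, 0.001], [0.952, -0.305, 0.001], [0.002, 0.0, -1.0]]
force: [0.3, -0.9, -0.4]
opening: 1.0
```

```bash
python3 - <<'E'
from h import *
plan((.477,-.224,.30),11)
E
```

```text
pos [ 0.4036 -0.3474  0.3022] t 0.775 force [ 0.3327 -0.9233 -0.3954] row [0.699 0.162 0.012] [ 0.    -0.001 -0.319]
rows needed 2.297196601591103 2.685491820185613
```

>>> carry_out:
  targets:
    - [0.7, 0.16, 0, 0, 0, -0.32]
    - [0.7, 0.16, 0, 0, 0, -0.32]
    - [0.7, 0.16, 0, 0, 0, -0.32]
    - [0.7, 0.16, 0, 0, 0, -0.32]
    - [0.7, 0.16, 0, 0, 0, -0.32]

```text
time_s: 1.4
position: [0.4763, -0.2252, 0.302]
tcp_rot: [[-0.189, 0.982, 0.0], [0.982, 0.189, 0.001], [0.001, 0.0, -1.0]]
force: [0.5, -0.1, 0.2]
opening: 0.998
```

```bash
python3 - <<'E'
from h import *
st=bot.read_state();print(st['position'],st['joint_positions'])
i=bot.capture('wrist');cv2.imwrite('pics/w1.png',i)
s=bot.capture('scene');crop(s,180,120,340,300,3,'sc1.png');cv2.imwrite('pics/s1.png',s);t=bot.capture('top');cv2.imwrite('pics/t1.png',t)
C=cam('wrist',st)
h=cv2.cvtColor(i,cv2.COLOR_BGR2HSV)
m=cv2.inRange(h,(3,150,60),(16,255,255))
cs=cv2.findContours(m,cv2.RETR_EXTERNAL,cv2.CHAIN_APPROX_NONE)[0]
for c in cs:
    if cv2.contourArea(c)>100:
        r=cv2.minAreaRect(c);print(r);b=cv2.boxPoints(r)
        P=np.array([onz(C,q,.202) for q in b]);print(P,P.mean(0))
E
```

```text
[ 0.4763 -0.2252  0.302 ] [-37.4911  18.5845  91.7376   0.0394  69.705  -48.3852]
((259.197021484375, 198.9101104736328), (56.002235412597656, 11.127155303955078), 88.09085083007812)
[[ 0.4667 -0.1952  0.202 ]
 [ 0.4763 -0.193   0.202 ]
 [ 0.4885 -0.245   0.202 ]
 [ 0.4782 -0.2474  0.202 ]] [ 0.4774 -0.2202  0.202 ]
((262.94921875, 154.23602294921875), (55.56256103515625, 14.451719284057617), 9.659893035888672)
[[ 0.4485 -0.1856  0.202 ]
 [ 0.4485 -0.1731  0.202 ]
 [ 0.4969 -0.172   0.202 ]
 [ 0.4976 -0.1846  0.202 ]] [ 0.4729 -0.1788  0.202 ]
```

View pics/w1.png

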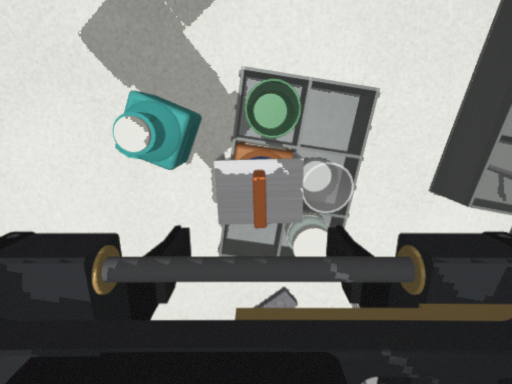

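The wrist picture shows the orange fin upright from about (259,171) to (259,227), with the hood plate around it and the amber shoulder below. The turquoise jar at (160,130) is well clear. The rays agree with the earlier estimate, so I'll descend and grip.

```bash
python3 - <<'E'
from h import *
plan((.4776,-.222,.190),12.5)
E
```

```text
pos [ 0.4762 -0.2253  0.3022] t 1.55 force [ 0.1722 -0.7305  0.515 ] row [0.014 0.01  0.561] [ 0.    -0.001 -0.018]
rows needed 1.7963370075815455 0.15141520911008752
```

View pics/sc1.png

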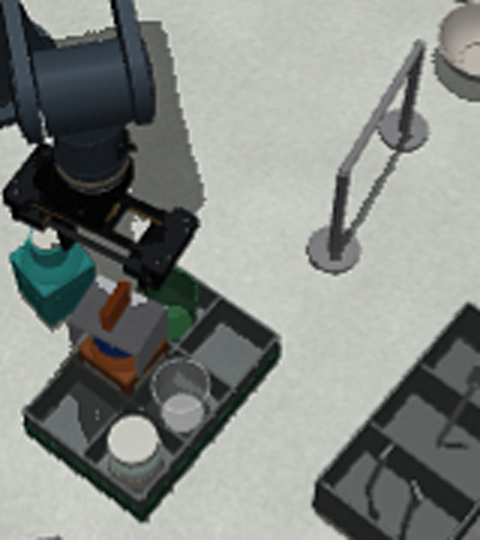

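View pics/t1.png

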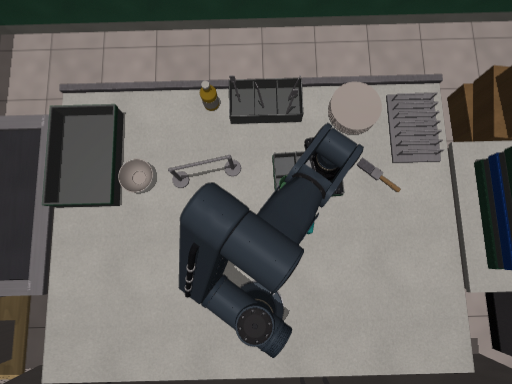

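The scene view shows the gripper straddling the fin at crop (118,303), with nothing in the way. Descending to z = 0.19.

>>> carry_out:
  targets:
    - [0.015, 0.01, 0.28, 0, 0, -0.018]
    - [0.015, 0.01, 0.56, 0, 0, -0.018]
    - [0.015, 0.01, 0.56, 0, 0, -0.018]
    - [0.015, 0.01, 0.56, 0, 0, -0.018]

```text
time_s: 2.05
position: [0.4784, -0.2231, 0.1916]
tcp_rot: [[-0.215, 0.977, 0.002], [0.977, 0.215, -0.0], [-0.001, 0.002, -1.0]]
force: [0.5, -0.5, -0.4]
opening: 1.0
```

>>> carry_out:
  targets:
    - [0, 0, 0, 0, 0, 0]
    - [0, 0, 0, 0, 0, 0]
    - [0, 0, 0, 0, 0, 0]
    - [0, 0, 0, 0, 0, 0]
    - [0, 0, 0, 0, 0, 0]
    - [0, 0, 0, 0, 0, 0]
  jaw: -1

```text
time_s: 2.8
position: [0.4784, -0.2231, 0.1915]
tcp_rot: [[-0.215, 0.977, 0.002], [0.977, 0.215, -0.0], [-0.001, 0.002, -1.0]]
force: [-0.2, -0.2, -0.3]
opening: 0.401
```

```bash
python3 - <<'E'
from h import *
plan((.4776,-.222,.36),12)
s=bot.capture('scene');crop(s,180,120,340,300,3,'sc2.png')
E
```

```text
pos [ 0.4784 -0.2231  0.1915] t 2.8 force [-0.2171 -0.1638 -0.3336] row [ 0.006 -0.001 -0.842] [0.001 0.    0.005]
rows needed 2.695471949198692 0.042363334112678515
```

View pics/sc2.png

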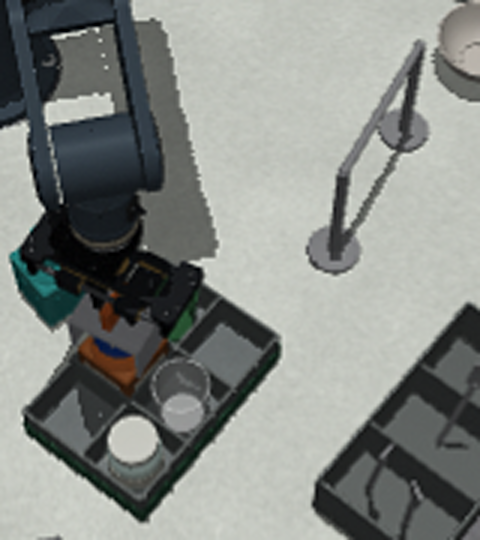

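Jaws still closing around the fin (crop (110,310)); keep closing.

>>> carry_out:
  targets:
    - [0, 0, 0, 0, 0, 0]
    - [0, 0, 0, 0, 0, 0]
    - [0, 0, 0, 0, 0, 0]
    - [0, 0, 0, 0, 0, 0]
    - [0, 0, 0, 0, 0, 0]
  jaw: -1

```text
time_s: 3.48
position: [0.4783, -0.223, 0.1914]
tcp_rot: [[-0.215, 0.977, 0.002], [0.977, 0.215, 0.0], [-0.0, 0.002, -1.0]]
force: [-0.4, -0.5, -0.6]
opening: 0.134
```

Opening 0.134 × 87 = 11.7 mm, which matches the fin's 12 mm. Lifting gently first.

>>> carry_out:
  targets:
    - [0, 0, -0.1, 0, 0, 0]
    - [0, 0, -0.25, 0, 0, 0]
    - [0, 0, -0.5, 0, 0, 0]
    - [0, 0, -0.75, 0, 0, 0]
    - [0, 0, -0.85, 0, 0, 0]
    - [0, 0, -0.85, 0, 0, 0]

```text
time_s: 4.22
position: [0.4787, -0.2234, 0.363]
tcp_rot: [[-0.215, 0.977, 0.005], [0.977, 0.215, -0.002], [-0.004, 0.005, -1.0]]
force: [-0.6, -0.3, -1.0]
opening: 0.132
```

```bash
python3 - <<'E'
from h import *
st=bot.read_state()
s=bot.capture('scene');crop(s,180,120,340,300,3,'sc3.png');cv2.imwrite('pics/s3.png',s)
s=bot.capture('wrist');cv2.imwrite('pics/w3.png',s)
print(st['force'],st['opening'],st['joint_positions'])
plan((.5457,.188,.36),11.5)
E
```

```text
[-0.6257 -0.25   -0.9568] 0.13245888176421666 [-37.1898  15.2535  86.5816   0.0778  77.8284 -49.6431]
pos [ 0.4774 -0.2225  0.3603] t 4.325 force [ 0.0179 -0.7188 -1.3353] row [1.931 0.775 0.004] [ 0.    -0.001  0.01 ]
rows needed 6.6582570967617505 0.08734903591777599
```

View pics/sc3.png

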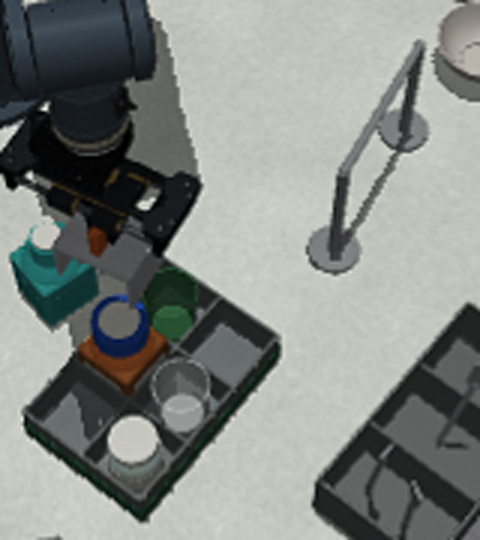

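View pics/w3.png

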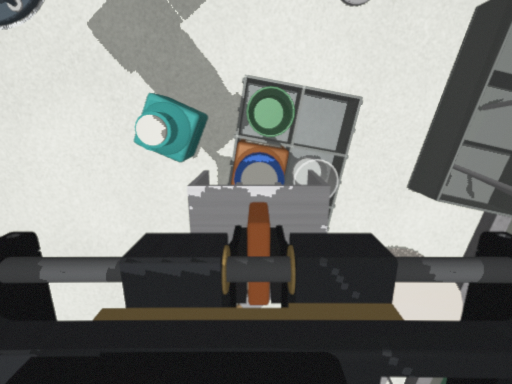

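The hood is off and held level. The blue cap is exposed at crop (120,318) with the jar still in its cell. Carrying the hood to the rail.

>>> carry_out:
  targets:
    - [0.25, 0.1, 0, 0, 0, 0]
    - [0.5, 0.2, 0, 0, 0, 0]
    - [0.75, 0.3, 0, 0, 0, 0]
    - [0.97, 0.39, 0, 0, 0, 0.005]
    - [0.97, 0.39, 0, 0, 0, 0.005]

```text
time_s: 4.95
position: [0.5108, -0.013, 0.3585]
tcp_rot: [[-0.213, 0.977, -0.004], [0.977, 0.213, 0.003], [0.004, -0.003, -1.0]]
force: [0.4, -0.8, -1.1]
opening: 0.136
```

```bash
python3 - <<'E'
from h import *
plan((.5457,.188,.36),11.5)
E
```

```text
pos [ 0.5108 -0.013   0.3585] t 4.95 force [ 0.3974 -0.7832 -1.1397] row [ 0.945  0.384 -0.005] [-0.002 -0.003  0.009]
rows needed 3.2642310107311396 0.07706510705316065
```

>>> carry_out:
  targets:
    - [0.25, 0.1, 0, 0, 0, 0]
    - [0.5, 0.2, 0, 0, 0, 0]
    - [0.75, 0.3, 0, 0, 0, 0]
    - [0.945, 0.384, 0, 0, 0, 0.01]
    - [0.945, 0.384, 0, 0, 0, 0.01]
    - [0.945, 0.384, 0, 0, 0, 0.01]

```text
time_s: 5.7
position: [0.5453, 0.1867, 0.3576]
tcp_rot: [[-0.197, 0.98, -0.007], [0.98, 0.197, 0.002], [0.003, -0.006, -1.0]]
force: [-0.7, -0.2, -1.7]
opening: 0.135
```

```bash
python3 - <<'E'
from h import *
st=bot.read_state()
w=bot.capture('wrist');cv2.imwrite('pics/w4.png',w)
s=bot.capture('scene');crop(s,240,80,360,230,4,'sc4.png')
t=bot.capture('top');crop(t,150,130,310,230,4,'tc4.png')
plan((.5457,.188,.26),11.5)
T=cam('top');S=cam('scene');W=cam('wrist',st)
for C,n in((T,'top'),(S,'scene'),(W,'w')): print(n,proj(C,[(.568,.0785,.19),(.5235,.2981,.19),(.5457,.188,.19)]))
E
```

```text
pos [0.5456 0.1864 0.3586] t 5.85 force [ 1.1319  0.4353 -1.2368] row [0.006 0.004 0.493] [-0.003 -0.002 -0.003]
rows needed 1.5776626936495393 0.03727471290978522
top [[229.9144 155.7394]
 [169.9349 169.1203]
 [200.0905 162.4216]]
scene [[294.2245 177.6777]
 [319.855  134.8375]
 [307.4061 155.6019]]
w [[258.8003 272.7197]
 [258.604   82.1437]
 [258.6171 186.7506]]
```

View pics/w4.png

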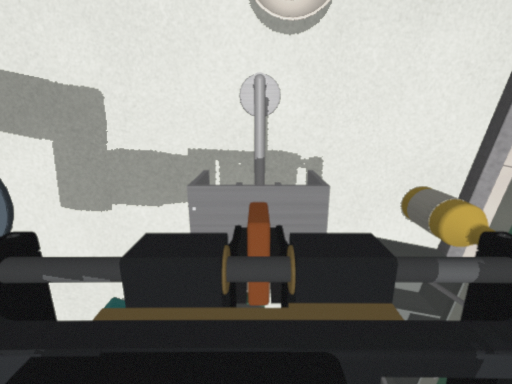

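View pics/sc4.png

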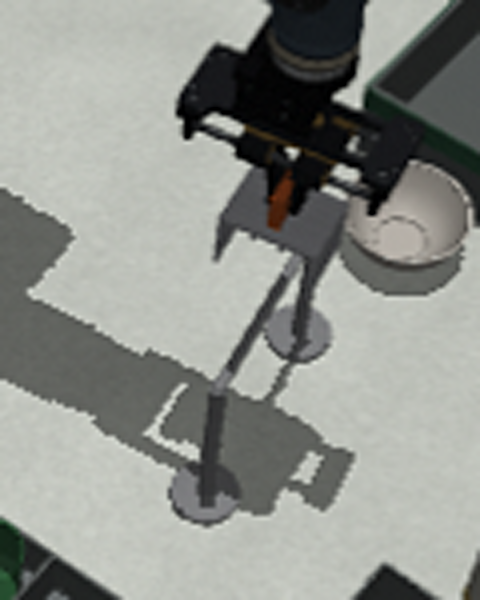

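View pics/tc4.png

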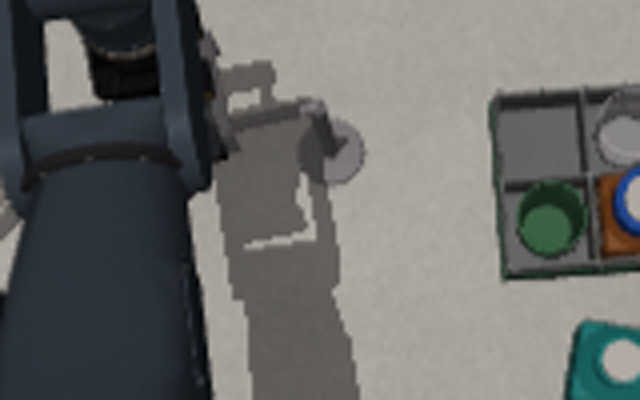

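The bar runs along column 260 in the wrist view, in line with the fin at column 258, so it is about 1 mm off laterally. The hood is astride it in the scene crop. Descending: hung TCP height = 0.196 + 0.0335 = 0.2295.

>>> carry_out:
  targets:
    - [0.005, 0.009, 0.2, 0, 0, 0]
    - [0.005, 0.009, 0.4, 0, 0, 0]
    - [0.005, 0.009, 0.55, 0, 0, 0]
    - [0.005, 0.009, 0.6, 0, 0, 0]
    - [0.005, 0.009, 0.62, 0, 0, 0]
    - [0.005, 0.009, 0.62, 0, 0, 0]

```text
time_s: 6.6
position: [0.5474, 0.1879, 0.2356]
tcp_rot: [[-0.195, 0.981, -0.003], [0.981, 0.195, 0.003], [0.003, -0.002, -1.0]]
force: [0.2, -0.4, -1.1]
opening: 0.136
```

```bash
python3 - <<'E'
from h import *
s=bot.capture('scene');crop(s,240,80,360,230,4,'sc5.png')
plan((.5457,.188,.231),11.5)
E
```

```text
pos [0.5475 0.188  0.2358] t 6.65 force [ 0.1867 -0.2998 -1.8215] row [ 0.002 -0.009  0.024] [-0.001 -0.002 -0.003]
rows needed 0.0825138997907141 0.03137986269265188
```

View pics/sc5.png

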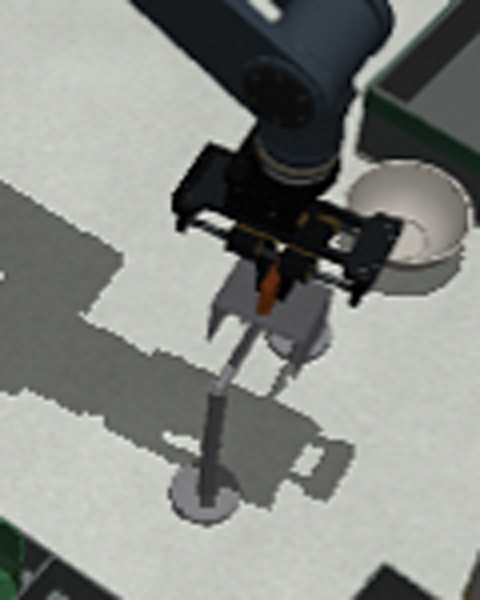

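The hood straddles the bar, which enters mid-plate at crop (250,340). Lowering until contact.

>>> carry_out:
  targets:
    - [0, -0.004, 0.015, 0, 0, 0]
    - [0, -0.004, 0.025, 0, 0, 0]
    - [0, -0.004, 0.03, 0, 0, 0]
    - [0, -0.004, 0.03, 0, 0, 0]

```text
time_s: 7.15
position: [0.5466, 0.1879, 0.2298]
tcp_rot: [[-0.195, 0.981, -0.003], [0.981, 0.195, 0.003], [0.003, -0.002, -1.0]]
force: [-0.5, 0.5, -1.4]
opening: 0.135
```

>>> carry_out:
  targets:
    - [0, 0, 0.01, 0, 0, 0]
    - [0, 0, 0.01, 0, 0, 0]
    - [0, 0, 0.01, 0, 0, 0]

```text
time_s: 7.52
position: [0.5469, 0.188, 0.2288]
tcp_rot: [[-0.195, 0.981, -0.001], [0.981, 0.195, 0.003], [0.003, -0.001, -1.0]]
force: [-1.9, -0.3, 6.0]
opening: 0.139
```

Contact: the vertical force went from −1.4 to +6 N. Releasing.

>>> carry_out:
  targets:
    - [0, 0, 0, 0, 0, 0]
    - [0, 0, 0, 0, 0, 0]
    - [0, 0, 0, 0, 0, 0]
    - [0, 0, 0, 0, 0, 0]
    - [0, 0, 0, 0, 0, 0]
  jaw: 0.3

```text
time_s: 8.15
position: [0.5468, 0.188, 0.2286]
tcp_rot: [[-0.195, 0.981, -0.002], [0.981, 0.195, 0.003], [0.003, -0.001, -1.0]]
force: [-0.2, -0.8, 0.0]
opening: 0.6
```

```bash
python3 - <<'E'
from h import *
s=bot.capture('scene');crop(s,240,80,360,230,4,'sc6.png')
s=bot.capture('wrist');cv2.imwrite('pics/w6.png',s)
print(bot.read_state()['force'],bot.read_state()['opening'])
E
```

```text
[-1.0168  0.0202 -0.506 ] 0.6315024768182242
```

View pics/sc6.png

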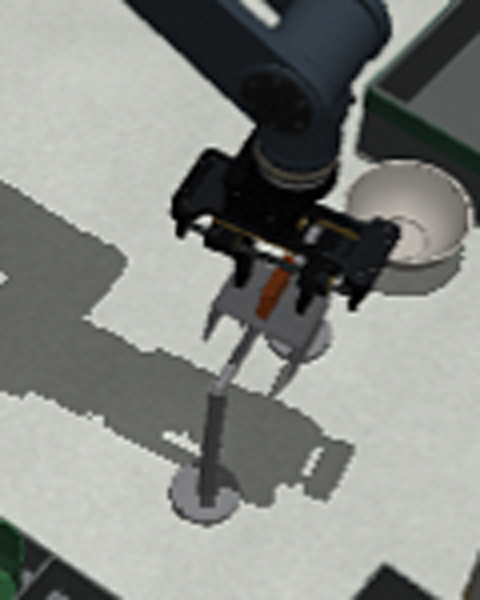

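View pics/w6.png

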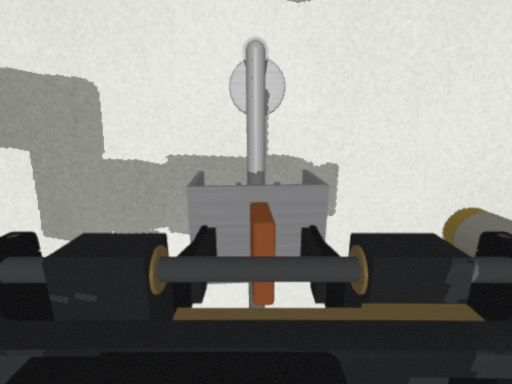

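The hood hangs on the bar, tilted slightly, with clear gaps between the fin (263,250) and both fingers. Lifting off.

>>> carry_out:
  targets:
    - [0, 0, -0.15, 0, 0, 0]
    - [0, 0, -0.4, 0, 0, 0]
    - [0, 0, -0.6, 0, 0, 0]
    - [0, 0, -0.6, 0, 0, 0]
  jaw: 1

```text
time_s: 8.75
position: [0.549, 0.188, 0.3528]
tcp_rot: [[-0.195, 0.981, 0.007], [0.981, 0.195, 0.004], [0.003, 0.008, -1.0]]
force: [0.2, -0.4, -0.2]
opening: 0.969
```

```bash
python3 - <<'E'
from h import *
S=cam('scene');T=cam('top')
s=bot.capture('scene');crop(s,180,80,360,280,3,'sc7.png');cv2.imwrite('pics/s7.png',s)
w=bot.capture('wrist');cv2.imwrite('pics/w7.png',w)
# cap top disc in scene frame
h=cv2.cvtColor(s,cv2.COLOR_BGR2HSV)
m=cv2.inRange(h,(105,120,40),(125,255,255));nn,l,stt,c=cv2.connectedComponentsWithStats(m)
for k in range(1,nn):
    if stt[k,4]>20: print(stt[k],c[k],onz(S,c[k],.14))
t=bot.capture('top');h=cv2.cvtColor(t,cv2.COLOR_BGR2HSV)
m=cv2.inRange(h,(105,120,40),(125,255,255));nn,l,stt,c=cv2.connectedComponentsWithStats(m)
for k in range(1,nn):
    if stt[k,4]>20: print(stt[k],c[k],onz(T,c[k],.15))
crop(t,150,130,350,230,4,'tc7.png')
E
```

```text
[420  20  43  32 585] [440.8889  35.5658] [0.5927 1.2098 0.14  ]
[411  22   8   9  27] [414.6667  27.    ] [0.4658 1.1812 0.14  ]
[210 219  20  20 174] [219.8908 229.7874] [ 0.4857 -0.2307  0.14  ]
[  0 322  55  62 427] [ 25.7564 354.0539] [ 0.3196 -0.9301  0.14  ]
[ 488  153   24  117 1278] [500.9397 210.2504] [ 0.3457 -0.9106  0.15  ]
[303 171  19  19 118] [311.4576 180.4746] [ 0.4753 -0.2216  0.15  ]
```

View pics/sc7.png

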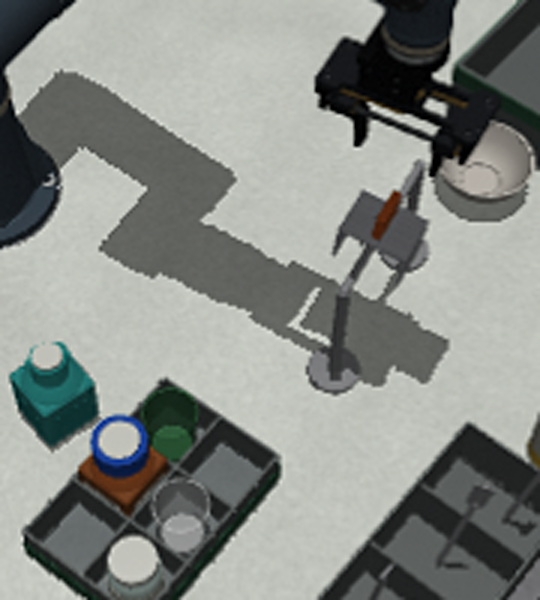

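View pics/tc7.png

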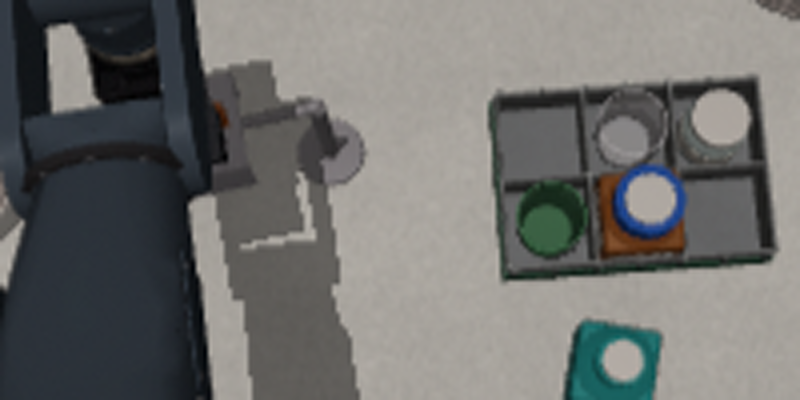

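View pics/w7.png

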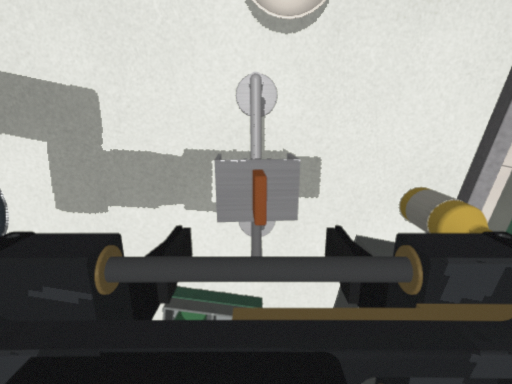

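The hood hangs stably on the bar (wrist: plate at (257,190)). The blue cap is at (0.475,−0.222) in the top view, and at (0.486,−0.231) from the scene ring with rougher height. I'll go above the cap for a close look.

```bash
python3 - <<'E'
from h import *
plan((.477,-.222,.33),-33)
E
```

```text
pos [0.5462 0.1875 0.3476] t 8.9 force [-0.066  -0.821  -1.1254] row [-1.941 -0.739  0.084] [-0.003 -0.001  0.492]
rows needed 6.650897799684966 4.135910950622186
```

>>> carry_out:
  targets:
    - [-1, -0.38, 0, 0, 0, 0]
    - [-1, -0.38, 0, 0, 0, 0.25]
    - [-1, -0.38, 0, 0, 0, 0.25]
    - [-1, -0.38, 0, 0, 0, 0.25]
    - [-1, -0.38, 0, 0, 0, 0.25]

```text
time_s: 9.52
position: [0.5097, -0.025, 0.3454]
tcp_rot: [[0.199, 0.98, -0.007], [0.98, -0.199, 0.004], [0.002, -0.008, -1.0]]
force: [0.7, 0.5, 0.4]
opening: 1.0
```

```bash
python3 - <<'E'
from h import *
plan((.477,-.222,.29),-33)
E
```

```text
pos [ 0.5097 -0.025   0.3454] t 9.525 force [0.731  0.5045 0.389 ] row [-0.998  0.038  0.275] [-0.005 -0.     0.239]
rows needed 3.315320128678454 2.013843164221519
```

>>> carry_out:
  targets:
    - [-1, 0.04, 0.27, 0, 0, 0.24]
    - [-1, 0.04, 0.27, 0, 0, 0.24]
    - [-1, 0.04, 0.27, 0, 0, 0.24]
    - [-1, 0.04, 0.27, 0, 0, 0.24]
    - [-1, 0.04, 0.27, 0, 0, 0.24]
    - [-1, 0.04, 0.27, 0, 0, 0.24]

```text
time_s: 10.28
position: [0.4778, -0.2205, 0.291]
tcp_rot: [[0.544, 0.839, -0.007], [0.839, -0.544, 0.005], [0.0, -0.009, -1.0]]
force: [0.6, -0.5, 0.1]
opening: 0.999
```

```bash
python3 - <<'E'
from h import *
st=bot.read_state();print(st['position'],st['joint_positions'])
w=bot.capture('wrist');cv2.imwrite('pics/w8.png',w)
C=cam('wrist',st)
h=cv2.cvtColor(w,cv2.COLOR_BGR2HSV)
m=cv2.inRange(h,(105,120,40),(128,255,255))
m=cv2.morphologyEx(m,cv2.MORPH_OPEN,np.ones((2,2)))
nn,l,stt,c=cv2.connectedComponentsWithStats(m)
for k in range(1,nn):
    if stt[k,4]>50: print(stt[k],c[k])
# white disc inside
m2=cv2.inRange(h,(0,0,150),(180,40,255))
cs=cv2.findContours(m,cv2.RETR_CCOMP,cv2.CHAIN_APPROX_NONE)
for q,hi in zip(cs[0],cs[1][0]):
    if cv2.contourArea(q)>300:
        e=cv2.fitEllipse(q);print('hole' if hi[3]>=0 else 'outer',e,onz(C,e[0],.150))
x,y=stt[1:,:2][np.argmax(stt[1:,4])]
crop(w,max(0,x-40),max(0,y-40),min(512,x+110),min(384,y+110),5,'w8c.png')
E
```

```text
[ 0.4778 -0.2205  0.291 ] [-36.933   19.4224  92.3562  -0.0279  68.7304  -3.9725]
[ 234  162   60   63 1287] [263.6558 189.8827]
outer ((263.55987548828125, 192.82904052734375), (58.983436584472656, 61.41281509399414), 174.08766174316406) [ 0.4824 -0.2222  0.15  ]
hole ((263.4841613769531, 195.1525115966797), (45.9322624206543, 47.30546569824219), 90.72557067871094) [ 0.4809 -0.2243  0.15  ]
```

View pics/w8.png

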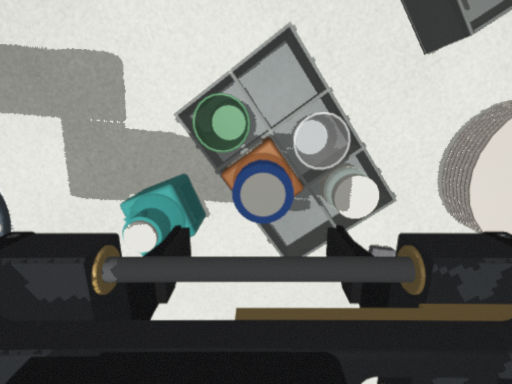

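View pics/w8c.png

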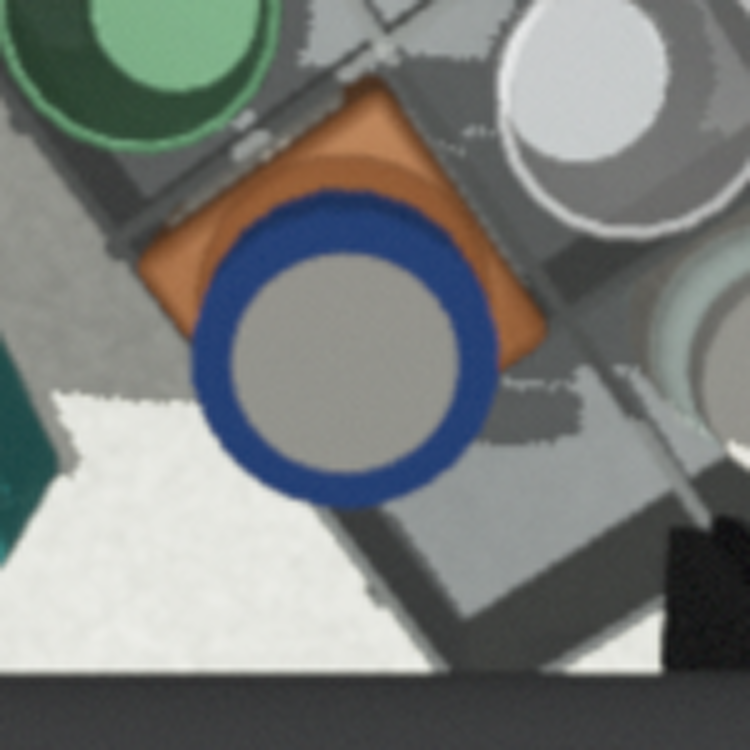

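The cap is centred in the wrist view at (263,195), which gives (0.481,−0.224). The top view gave (0.475,−0.222) and the fin (0.478,−0.223); all agree within 5 mm. Next I check the jar's heading so the jaws can be lined up with the facets.

```bash
python3 - <<'E'
from h import *
st=bot.read_state();C=cam('wrist',st)
w=lambda x,y:(194+x/5-.4,122+y/5-.4)
def hd(a,b,z):
    A=onz(C,w(*a),z);B=onz(C,w(*b),z);d=B-A;print(A,B,np.linalg.norm(d),np.degrees(np.arctan2(d[1],d[0])))
hd((380,85),(540,325),.091);hd((380,85),(140,262),.091)
hd((110,245),(440,675),.065)
plan((.479,-.2232,.20),-33)
plan((.479,-.2232,.136),-33)
E
```

```text
[ 0.5176 -0.1821  0.091 ] [ 0.5199 -0.2551  0.091 ] 0.07299813547610984 -88.21123623575579
[ 0.5176 -0.1821  0.091 ] [ 0.4433 -0.1863  0.091 ] 0.07447506815291689 -176.80492940634124
[ 0.4332 -0.1802  0.065 ] [ 0.441  -0.3383  0.065 ] 0.1582621428368403 -87.18193448673141
pos [ 0.4779 -0.2204  0.2912] t 10.325 force [ 0.434   0.2172 -0.4715] row [-0.009  0.016  0.456] [-0.005  0.     0.001]
rows needed 1.4606994979565273 0.04486410673763263
pos [ 0.4779 -0.2204  0.2912] t 10.325 force [ 0.434   0.2172 -0.4715] row [-0.009  0.019  0.776] [-0.005  0.     0.001]
rows needed 2.4843740454323386 0.04486410673763263
```

>>> carry_out:
  targets:
    - [-0.01, 0.018, 0.25, -0.005, 0, 0]
    - [-0.01, 0.018, 0.5, -0.005, 0, 0]
    - [-0.01, 0.018, 0.65, -0.005, 0, 0]
    - [-0.01, 0.018, 0.77, -0.005, 0, 0]
    - [-0.01, 0.018, 0.77, -0.005, 0, 0]
    - [-0.01, 0.018, 0.77, -0.005, 0, 0]

```text
time_s: 11.08
position: [0.4798, -0.2229, 0.1384]
tcp_rot: [[0.542, 0.84, 0.001], [0.84, -0.542, -0.001], [-0.0, 0.002, -1.0]]
force: [0.4, -0.1, 0.5]
opening: 1.001
```

```bash
python3 - <<'E'
from h import *
plan((.479,-.2232,.136),-33)
s=bot.capture('scene');crop(s,170,140,290,290,4,'sc9.png')
E
```

```text
pos [ 0.4798 -0.2229  0.1384] t 11.075 force [ 0.4131 -0.0784  0.5143] row [-0.003 -0.002  0.012] [0.001 0.    0.002]
rows needed 0.04001788161185899 0.017702522004046563
```

View pics/sc9.png

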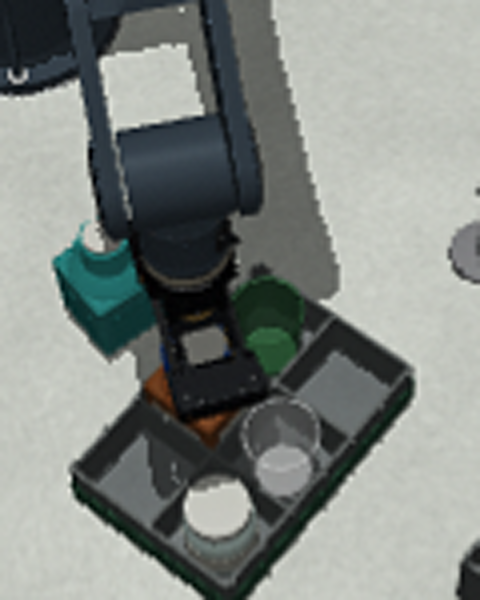

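The gripper sits over the cap, whose white disc shows through it at (208,345), with no contact forces. Closing.

>>> carry_out:
  targets:
    - [0, 0, 0.01, 0, 0, 0]
    - [0, 0, 0.01, 0, 0, 0]
    - [0, 0, 0.01, 0, 0, 0]
    - [0, 0, 0.01, 0, 0, 0]
    - [0, 0, 0.01, 0, 0, 0]
    - [0, 0, 0.01, 0, 0, 0]
  jaw: -1

```text
time_s: 11.88
position: [0.4799, -0.2234, 0.137]
tcp_rot: [[0.543, 0.84, 0.002], [0.84, -0.543, -0.002], [-0.0, 0.003, -1.0]]
force: [-1.3, 1.3, 4.9]
opening: 0.752
```

Opening is 65.4 mm, so the jaws are seated on the flats of the 66 mm cap. Turning counterclockwise.

>>> carry_out:
  targets:
    - [0, 0, 0, 0, 0, -0.08]
    - [0, 0, 0, 0, 0, -0.16]
    - [0, 0, 0, 0, 0, -0.24]
    - [0, 0, 0, 0, 0, -0.32]
    - [0, 0, 0, 0, 0, -0.4]
    - [0, 0, 0, 0, 0, -0.4]

```text
time_s: 12.62
position: [0.4801, -0.2235, 0.1372]
tcp_rot: [[-0.054, 0.999, 0.003], [0.999, 0.054, -0.002], [-0.002, 0.003, -1.0]]
force: [0.1, 0.6, 5.0]
opening: 0.753
```

```bash
python3 - <<'E'
from h import *
plan((.4799,-.2234,.137),44)
st=bot.read_state();print(st['moment'],st['opening'],st['joint_positions'])
E
```

```text
pos [ 0.4801 -0.2235  0.1372] t 12.625 force [0.0755 0.5667 4.9609] row [ 0.001 -0.001  0.001] [ 0.001  0.002 -0.455]
rows needed 0.004497273742781076 3.823552691041983
[ 0.1686 -0.1051  0.1539] 0.7532088505777621 [-37.061   31.6818 101.42    -0.0058  46.7037 -40.1454]
```

>>> carry_out:
  targets:
    - [0, 0, 0, 0, 0, -0.08]
    - [0, 0, 0, 0, 0, -0.16]
    - [0, 0, 0, 0, 0, -0.24]
    - [0, 0, 0, 0, 0, -0.32]
    - [0, 0, 0, 0, 0, -0.4]
    - [0, 0, 0, 0, 0, -0.44]
    - [0, 0, 0, 0, 0, -0.44]

```text
time_s: 13.5
position: [0.481, -0.2241, 0.1382]
tcp_rot: [[-0.677, 0.736, 0.005], [0.736, 0.677, -0.004], [-0.006, 0.001, -1.0]]
force: [0.1, 1.3, 9.3]
opening: 0.757
```

```bash
python3 - <<'E'
from h import *
st=bot.read_state();print(st['moment'],st['force'],st['opening'])
plan((.4799,-.2234,.137),44)
s=bot.capture('scene');crop(s,170,140,290,290,4,'sc10.png')
w=bot.capture('wrist');cv2.imwrite('pics/w10.png',w)
E
```

```text
[ 0.2228 -0.0579  0.0544] [0.1421 1.3166 9.314 ] 0.7567739810587976
pos [ 0.481  -0.2241  0.1382] t 13.5 force [0.1421 1.3166 9.314 ] row [ 0.006 -0.002  0.006] [ 0.001  0.004 -0.016]
rows needed 0.028414668795377032 0.13712466984629787
```

View pics/w10.png

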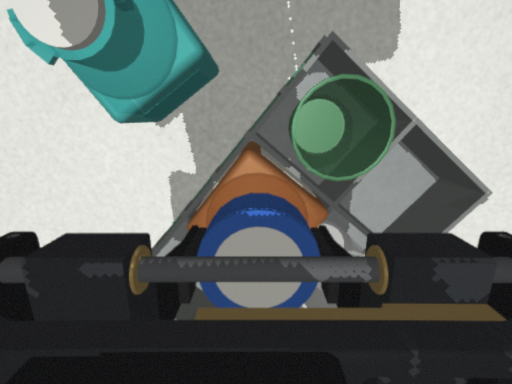

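View pics/sc10.png

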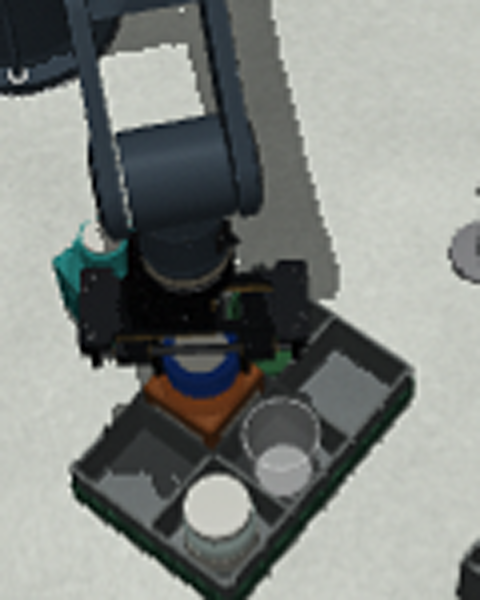

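The gripper turned 1.32 rad. The twist moment fell from 0.15 to 0.05 N m and the push on the cap rose to 9 N, which fits threads let go and the sprung disc pushing. I'll lift a little and check that the jar stays.

>>> carry_out:
  targets:
    - [0, 0, -0.015, 0, 0, 0]
    - [0, 0, -0.03, 0, 0, 0]
    - [0, 0, -0.045, 0, 0, 0]
    - [0, 0, -0.045, 0, 0, 0]

```text
time_s: 14.1
position: [0.4809, -0.2241, 0.1471]
tcp_rot: [[-0.676, 0.737, 0.005], [0.737, 0.676, -0.004], [-0.006, 0.001, -1.0]]
force: [0.3, -0.5, -1.4]
opening: 0.754
```

```bash
python3 - <<'E'
from h import *
st=bot.read_state();print(st['moment'],st['force'],st['position'],st['opening'])
w=bot.capture('wrist');cv2.imwrite('pics/w11.png',w)
E
```

```text
[ 0.0823 -0.1188 -0.055 ] [ 0.2906 -0.5305 -1.3548] [ 0.4809 -0.2241  0.1471] 0.7543738239422422
```

View pics/w11.png

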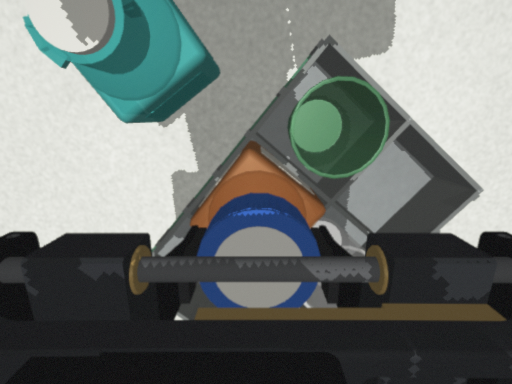

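The load is only about −1.4 N (the jar would add 5.4 N), and the jar stayed in its cell, so the cap is free. Lifting to about 45 mm total, 13 mm above the mouth.

>>> carry_out:
  targets:
    - [0, 0, -0.04, 0, 0, 0]
    - [0, 0, -0.08, 0, 0, 0]
    - [0, 0, -0.12, 0, 0, 0]
    - [0, 0, -0.16, 0, 0, 0]
    - [0, 0, -0.18, 0, 0, 0]
    - [0, 0, -0.18, 0, 0, 0]
    - [0, 0, -0.18, 0, 0, 0]
    - [0, 0, -0.18, 0, 0, 0]

```text
time_s: 15.15
position: [0.4805, -0.2238, 0.1827]
tcp_rot: [[-0.676, 0.737, 0.004], [0.737, 0.676, -0.003], [-0.005, 0.001, -1.0]]
force: [-0.6, -0.2, -0.3]
opening: 0.753
```

```bash
python3 - <<'E'
from h import *
st=bot.read_state();print(st['moment'],st['force'],st['position'],st['opening'],st['qvel'])
w=bot.capture('wrist');cv2.imwrite('pics/w12.png',w)
s=bot.capture('scene');crop(s,170,100,350,290,3,'sc12.png')
E
```

```text
[ 0.0969 -0.1186 -0.0079] [-0.5935 -0.1822 -0.3078] [ 0.4805 -0.2238  0.1827] 0.7528794889031617 [ 0.0295  0.0433 -0.0949  0.0999 -0.2029  0.0982]
```

View pics/w12.png

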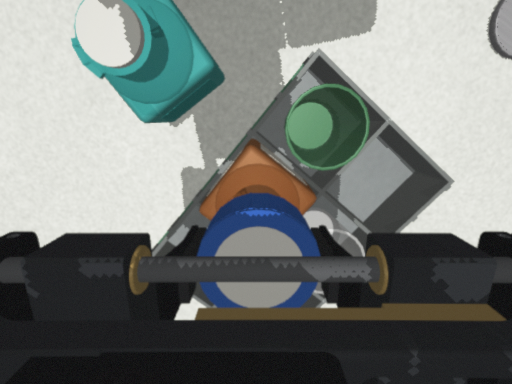

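View pics/sc12.png

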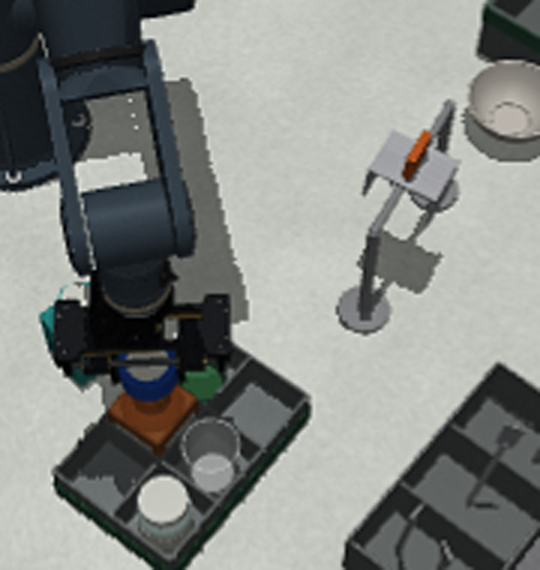

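The cap has not shifted in the fingers (disc at (258,268) in all views), the jar stands in its cell and shrinks in view as the arm rises, and the hood hangs on the bar. Handing in.

```bash
python3 -c "
from rig import bot
print(bot.hand_in())"
```

```text
the job is handed in; nothing more can be done
None
```

I handed the job in at about 15 s of the 56 s allowed. The hood is hanging on the rail and the cap is unscrewed and held above the jar's mouth. The hand-in gives no verdict, so this rests on my own checks.

- **Hood:** I gripped it by the fin, lifted it off the cap and lowered it astride the bar until I felt contact (about 6 N). Then I let go. The last scene view shows it hanging free on the bar, slightly tilted; I judged that tilt by eye and did not measure it.
- **Cap:** I gripped it on its flats (65.4 mm opening) and turned it 1.32 rad counterclockwise. The release showed as the twist moment dropping and the sealing disc pushing up with about 9 N.
- **Lift:** I raised the cap 45 mm straight up, which puts its lower edge about 13 mm above the mouth. A test lift of about 9 mm carried only about −1.4 N, so the jar was not coming with it.
- **Last checks:** Forces on the tool are near zero, the arm is still, the tool is level within about 0.006 rad, and the cap has not slipped in the fingers. The jar is still in its cell, and none of the other items in the last scene view has visibly moved. The brush is outside that view and was not checked again.
- **Disagreement:** The cap position estimates differed by up to about 6 mm between cameras. I used a value in between, and it came out right when the jaws closed.

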